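# Change over the bench trays

## Task

Two low wooden sliding trays stand on the bench. Push the narrow tray, which was left part open, fully home, and draw the wide tray out towards you as far as it will go by hooking a fingertip behind the lip of its front board, from inside the tray. Do not pinch a front board or lift anything; what stands in the trays stays there, the jar upright, and the other things on the bench are left alone.

Things in the scene. Friction and masses are not known exactly. Their poses are not given: they have to be found in the camera images.
- wide_lip (a point): Middle of the top inner edge of the wide tray's front board, 64 mm above the bench. Moves with the tray. x points from the front board into the tray (the way home), -x is the way out (towards the robot, turned up to 0.2 rad), y along the board, z up. The tray is open-topped, 200 mm wide (186 inside), inside 177 mm long; its floor is 44 mm below this point.
- narrow_lip (a point): Narrow tray: the same point and axes on a tray of the same build, depth and heights but 110 mm wide (96 mm inside). Outside face of its front board at x = -16 mm, 14 to 61 mm above the bench. A sanding block lies in it.
- wide_tray (a joint): How far the wide tray is drawn out, m: 0 fully home, 0.140 at its end stop. It starts at 0 to 0.015. About 2.5 N of slide friction; it stays where it is left; no spring.
- narrow_tray (a joint): How far the narrow tray is drawn out, m: 0 fully home against its stop, 0.140 fully out. It starts 0.045 to 0.09 out. Same friction; no spring.
- wide_face (a point): Middle of the outside (robot-side) face of the wide tray's front board, 38 mm above the bench; moves with the tray, axes as wide_lip. The board is upright, 16 mm thick, 226 mm long outside, 64 mm high at the lip. Behind it the tray is empty for at least 85 mm over its whole inside width; side and back walls are 7 mm thick and 13 mm lower than the lip.
- narrow_face (a point): Middle of the outside face of the narrow tray's front board (136 mm long, 14 to 61 mm above the bench), 38 mm above the bench: the face to push on. Axes as narrow_lip.
- jar_center (a point): Centre of a small closed glass jar with a steel cap, 48 mm across, 58 mm high, standing loose in the rear part of the wide tray; z along its axis.
- collar_center (a point): Centre of a loose steel collar (44 mm across, 22 mm high, hole 22 mm) lying flat in the rear part of the wide tray.
- block_center (a point): Centre of a loose cork sanding block, 66 x 42 x 30 mm, lying in the narrow tray.
- glue: Bystander: white glue bottle, 54 mm across, 150 mm high, standing left of the trays. Origin: centre of its foot.
- hammer: Bystander: hammer lying at the left side of the bench. Origin under its middle.
- screwdriver: Bystander: screwdriver lying at the right side of the bench. Origin under its middle.
- mug: Bystander: white mug, 76 mm across, 85 mm high, at the right side. Origin: centre of its foot.
- offcut: Bystander: wood offcut 26 x 75 x 20 mm lying between the robot and the trays. Origin: centre of its underside.
There are look-alikes about, which are no part of the job. Leave any turquoise look-alike of the part that bears block_center alone.

How it is judged:
By the outcome, as a careful person would: the job done as asked, in the order asked, and still so for the second after the job is handed in, with the robot touching nothing.
It also fails if it takes over 48 s, if anything falls off the work surface, if the arm or the gripper's body presses on something with over 40 N, if the wrist force passes 120 N, or if a joint passes its speed limit or range.

## Robot

A 6-joint arm with a two-finger parallel gripper is mounted at the origin on the work surface. World frame = base frame: x ahead of the robot, y to its left, z up, the work surface at z = 0. Lengths are in m, angles in rad, forces in N, time in s.
With the tool pointing down it reaches from about 0.325 to 0.85 m from the base axis. Payload 4.4 kg.
Tool frame: the origin (TCP) lies between the finger pads; the fingertips stand 19 mm ahead of it and the grasp point (between the pads) is the TCP; z points along the fingers, y is the line along which they close (so a half turn about z gives the same grasp; the last joint's range is limited). The gripper opens to 94 mm and grips with 3 to 60 N. Pads are 16 mm wide; open, the fingers measure 119 mm over their backs; the gripper's body (75 mm by 177 mm) begins 78 mm behind the grasp point.
Start: joints at [-1.427, 0.207, 1.542, -0, 1.393, -0.15], TCP at [0.167, -0.55, 0.224] pointing down, gripper open.
Joint ranges: [-2.73, 2.73], [-0.86, 2.22], [0.23, 2.46], [-1.11, 4.25], [0.08, 2.63], [-2.82, 2.82]. Speed limits (rad/s): [2.79, 2.79, 3.14, 3.14, 3.14, 3.14].

## Interface

Orientations are given as a rotation vector (axis times angle).
In Python, from cell import env gives the robot as it stands. The module is installed in compiled form; this text tells all that it offers.
- The arm moves only by the tool apply_moves, never from a script. Its argument "motion" is a list of rows, each an object with "grip": the gripper command: -1 is shut, 1 is fully open, values between are in proportion; "delta_pos": the shift along the tool's x, y, z in units of 0.02 m (1.0 is 0.02 m), a list of three; "rot": the turn, a rotation vector about the tool's x, y, z in units of 0.1 rad (1.0 is 0.1 rad), a list of three. A call has 1 to 10 rows; each row shifts and turns the commanded pose from where the row before left it, along the tool's axes as they then stand; what a row does not reach is not made up. A row lasts 1/10 s, in which the tool goes at most 50 mm and 8.59 degrees, less where a joint would pass 70% of its speed; a pose out of reach is approached as far as the arm can. A call with a number of a shift or a turn outside -1 to 1 is refused whole. A call with a gripper value outside its range is refused whole. The fingers move at their own pace and stop on an object; "grip_force" is the grip in N (left out, the last holds). Time passes only in rows, so rows that do not move let the fingers close. It gives the time, the measured TCP pose, the force, the opening and the grip force at its end, in the units of the state.
- env.sense(): the state, without advancing time (a new reading comes with each control period).
- env.capture(name): name is "side" or "top"; returns a dict with "image" (480x640x3 uint8, red, green, blue), "fovy" (degrees; the focal length in pixels is half the picture's height over the tangent of half this angle, whatever the lens; pixels are square), "cx", "cy" (the principal point, pixels), "eye" and "orientation" of the camera in the world. Camera axes: x right, y down, z forward; pixel columns grow to the right and rows downward; lengths in m; the calibration is good to about 2 mm. A picture is of the moment at which its call begins. There is no depth.
- env.close_job(): hands the job in; it is judged then, once.
The state is a dict: "time": time; "q": joint angles; "joint_velocities": joint speeds; "joint_torque": joint torques, N m; "eef_pos": TCP position; "orientation": TCP orientation; "wrist_force": force on the tool from outside, world axes, zero at the start; "ft_torque": the same for the moment, N m; "opening": finger opening in m; "finger_force": force on a finger pad.
Only numpy, scipy, OpenCV 4.12 (cv2) and the standard library are available. Lean on these libraries where they do the work, as an engineer would, in place of code of your own. Each camera call takes 0.05 s, during which the arm holds its last target. There are 200 camera calls.

## Working session

There is one attempt and no reset: what is moved stays moved. The work goes in short steps, Python scripts to look and compute and a tool call to move; the robot and the scene stay as the last step left them, time stands still between calls to the robot, and variables do not carry over. Pictures are saved under pics/ and viewed, at most 10 in all, crops included, and the job is handed in when it is done.

Besides the shell and the picture viewer there is one more tool, called after "Request:" as name([rows], argument=value, ...), one row to a line, values as JSON. apply_moves: Moves the arm, as the interface text tells. Its arguments: {"type":"object","properties":{"motion":{"type":"array"},"grip_force":{"type":"number"}},"required":["motion"]}

```bash
mkdir -p pics; cat > h.py <<'E'
import numpy as np,cv2
from scipy.spatial.transform import Rotation as R
from cell import env
def cap(n,f=None):
    c=env.capture(n)
    if f: cv2.imwrite('pics/'+f,c['image'][:,:,::-1])
    return c
def rot(c):
    o=np.array(c['orientation'],float)
    return o if o.shape==(3,3) else R.from_rotvec(o).as_matrix() if o.size==3 else R.from_quat(o).as_matrix()
def ray(c,u,v,z):
    f=240/np.tan(np.radians(c['fovy'])/2)
    d=rot(c)@np.array([(u-c['cx'])/f,(v-c['cy'])/f,1]); e=np.array(c['eye'])
    return e+d*(z-e[2])/d[2]
def proj(c,p):
    f=240/np.tan(np.radians(c['fovy'])/2)
    q=rot(c).T@(np.array(p)-np.array(c['eye'])); return q[:2]/q[2]*f+[c['cx'],c['cy']]
E
python3 - <<'E'
from h import *
for n in('top','side'):
    c=cap(n,n+'1.png'); print({k:v for k,v in c.items() if k!='image'})
print(env.sense())
E
```

```text
{'fovy': 46.192944723697316, 'cx': 324.09801094547885, 'cy': 244.23592065954256, 'eye': array([0.37230408, 0.02453025, 1.53069977]), 'orientation': array([-2.18333836,  2.12167747, -0.1471915 ])}
{'fovy': 57.672550766733096, 'cx': 316.2838864957171, 'cy': 238.7269469848113, 'eye': array([0.28133175, 0.71321538, 0.90731921]), 'orientation': array([-0.54896206,  2.76121265, -1.04264096])}
{'time': 0.1, 'q': array([-1.42653744e+00,  2.07343440e-01,  1.54277043e+00,  3.24376484e-06,
        1.39351298e+00, -1.50485855e-01]), 'joint_velocities': array([-0.00021128, -0.00122695, -0.00257091, -0.00209021, -0.0002112 ,
       -0.00092838]), 'joint_torque': array([-4.54684448e-05, -3.71867073e+01, -2.82294095e+01,  6.98903762e-02,
        3.11304827e-02, -5.77126775e-05]), 'eef_pos': array([ 0.1669343 , -0.54952553,  0.22342126]), 'orientation': array([-3.10552683e+00, -4.61010294e-01, -1.49533479e-05]), 'wrist_force': array([ 0.50938915,  0.06820387, -0.93627506]), 'ft_torque': array([0.00956512, 0.02566595, 0.02689773]), 'finger_force': 0.0, 'opening': 0.09391711987152815}
```

View pics/top1.png

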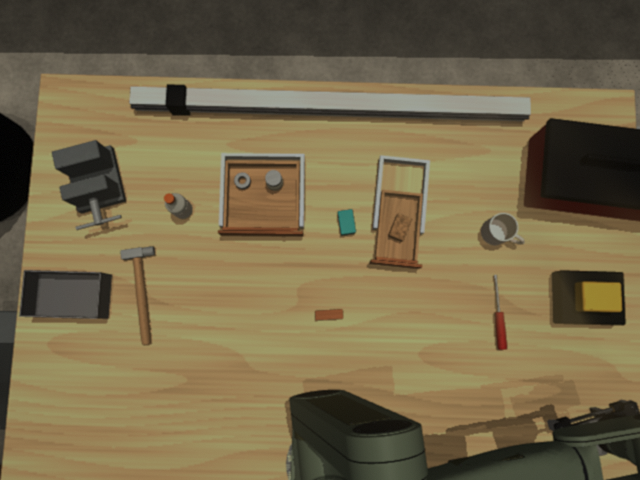

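View pics/side1.png

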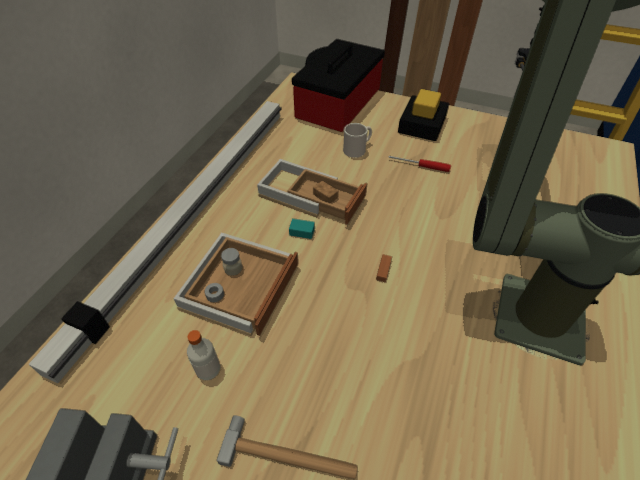

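The top view shows the wide tray's board at about (219–303, 232), the narrow tray's board at (370–421, 264) and the turquoise look-alike at (347, 222). The jar is at (274, 180). Next I'll measure the boards in both views.

```bash
python3 - <<'E'
from h import *
t=cv2.imread('pics/top1.png'); s=cv2.imread('pics/side1.png')
a=cv2.resize(t[140:285,205:440],None,fx=3.4,fy=3.4,interpolation=cv2.INTER_CUBIC)[:,:800]
cv2.imwrite('pics/tc.png',a)
b=cv2.resize(s[150:340,170:380],None,fx=3.1,fy=3.1,interpolation=cv2.INTER_CUBIC)
cv2.imwrite('pics/sc.png',b)
c=cap('top')
for p,z in (((219,232),.062),((303,233),.062),((371,263),.062),((421,266),.062),((274,180),.078),((329,314),.02),((347,222),.03)): print(p,ray(c,*p,z).round(4))
E
```

```text
(219, 232) [0.5956 0.3026 0.062 ]
(303, 233) [0.5994 0.0809 0.062 ]
(371, 263) [ 0.525 -0.1    0.062]
(421, 266) [ 0.5208 -0.2312  0.062 ]
(274, 180) [0.7364 0.1617 0.078 ]
(329, 314) [0.3896 0.006  0.02  ]
(347, 222) [ 0.6379 -0.0359  0.03  ]
```

View pics/tc.png

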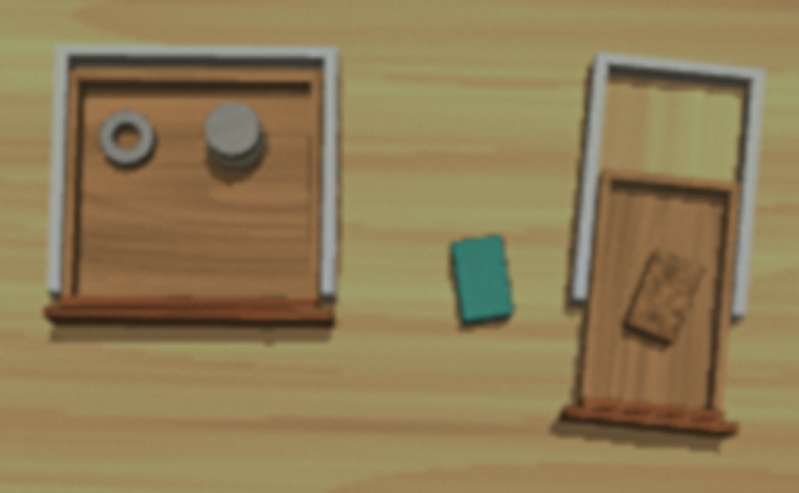

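View pics/sc.png

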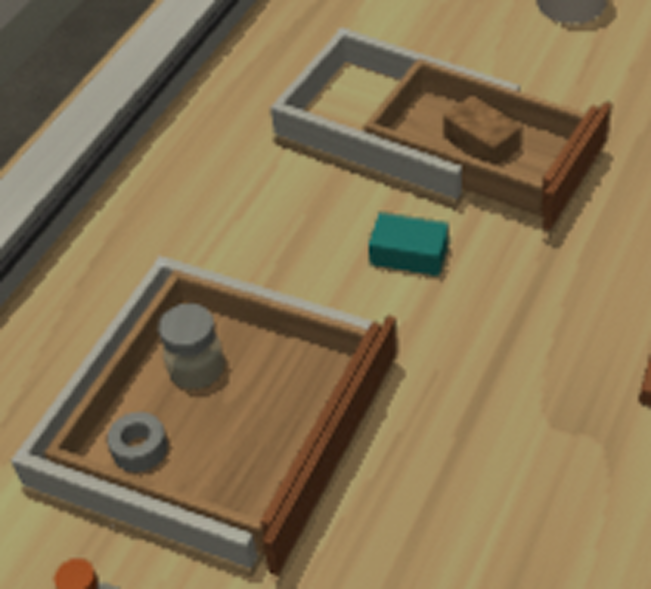

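```bash
python3 - <<'E'
from h import *
c=cap('top'); img=c['image']
hsv=cv2.cvtColor(img,cv2.COLOR_RGB2HSV)
for nm,(x0,y0,x1,y1) in dict(w=(212,222,312,242),n=(364,254,430,272)).items():
    h=hsv[y0:y1,x0:x1].astype(int); m=((h[...,0]<11)&(h[...,1]>120)).astype(np.uint8)
    _,lab,st,_=cv2.connectedComponentsWithStats(m); k=1+st[1:,4].argmax(); ys,xs=np.nonzero(lab==k)
    P=np.array([ray(c,x+x0,y+y0,.063)[:2] for x,y in zip(xs,ys)])
    r=cv2.minAreaRect(P.astype(np.float32)); b=cv2.boxPoints(r); print(nm,len(xs),r,'\n',b.round(4))
    far=[];near=[]
    for x in range(xs.min()+5,xs.max()-4): 
        far.append(ray(c,x+x0,ys[xs==x].min()+y0-.5,.063)[:2]); near.append(ray(c,x+x0,ys[xs==x].max()+y0+.5,.02)[:2])
    for e in (far,near): 
        e=np.array(e); print(' line x=a+b*y',np.polyfit(e[:,1],e[:,0],1).round(4), 'mid', e.mean(0).round(4))
f=lambda u,v,z:ray(c,205+u/3.4,140+v/3.4,z)[:2]
for nm,A,B,z in(('nL',(612,180),(585,405),.051),('nR',(728,190),(712,408),.051),('wL',(78,78),(70,295),.051),('wR',(316,78),(318,298),.051),('hnL',(596,60),(575,300),.058),('hnR',(763,75),(742,318),.058),('hwL',(58,50),(50,293),.058),('hwR',(337,50),(335,300),.058)):
    a,b=f(*A,z),f(*B,z); d=a-b; print(nm,a.round(4),b.round(4),'yaw',np.arctan2(d[1],d[0]).round(4))
for p,z in (((233,130),.078),((127,138),.042)): print(f(*p,z).round(3))
E
```

```text
w 1 ((0.59554123878479, 0.2997300624847412), (0.0, 0.0), 0.0) 
 [[0.5955 0.2997]
 [0.5955 0.2997]
 [0.5955 0.2997]
 [0.5955 0.2997]]Traceback (most recent call last):
  File "<stdin>", line 13, in <module>
IndexError: too many indices for array: array is 1-dimensional, but 2 were indexed
```

```bash
cat > m.py <<'E'
from h import *
c=cap('top'); img=c['image']
hsv=cv2.cvtColor(img,cv2.COLOR_RGB2HSV)
print(hsv[224:242,260].tolist())
for nm,(x0,y0,x1,y1) in dict(w=(212,222,312,242),n=(364,254,430,272)).items():
    h=img[y0:y1,x0:x1].astype(float); m=((h[...,0]/(h[...,1]+1)>1.6)).astype(np.uint8)
    _,lab,st,_=cv2.connectedComponentsWithStats(m); k=1+st[1:,4].argmax(); ys,xs=np.nonzero(lab==k)
    P=np.array([ray(c,x+x0,y+y0,.063)[:2] for x,y in zip(xs,ys)])
    r=cv2.minAreaRect(P.astype(np.float32)); b=cv2.boxPoints(r); print(nm,len(xs),r,'\n',b.round(4))
    far=[];near=[]
    for x in range(xs.min()+5,xs.max()-4): 
        if not (xs==x).any(): continue
        far.append(ray(c,x+x0,ys[xs==x].min()+y0-.5,.063)[:2]); near.append(ray(c,x+x0,ys[xs==x].max()+y0+.5,.02)[:2])
    for e in (far,near): 
        e=np.array(e); print(' line x=a+b*y',np.polyfit(e[:,1],e[:,0],1).round(4), 'mid', e.mean(0).round(4))
f=lambda u,v,z:ray(c,205+u/3.4,140+v/3.4,z)[:2]
for nm,A,B,z in(('nL',(612,180),(585,405),.051),('nR',(728,190),(712,408),.051),('wL',(78,78),(70,295),.051),('wR',(316,78),(318,298),.051),('hnL',(596,60),(575,300),.058),('hnR',(763,75),(742,318),.058),('hwL',(58,50),(50,293),.058),('hwR',(337,50),(335,300),.058)):
    a,b=f(*A,z),f(*B,z); d=a-b; print(nm,a.round(4),b.round(4),'yaw',np.arctan2(d[1],d[0]).round(4))
for p,z in (((233,130),.078),((127,138),.042)): print(f(*p,z).round(3))
E
python3 m.py
```

```text
[[15, 133, 144], [15, 132, 141], [15, 134, 131], [13, 148, 112], [11, 163, 114], [11, 165, 105], [11, 164, 87], [11, 163, 100], [11, 165, 99], [12, 162, 77], [14, 152, 52], [15, 134, 59], [17, 125, 88], [17, 118, 108], [18, 124, 111], [17, 122, 113], [20, 109, 131], [24, 97, 155]]
w 389 ((0.6026100516319275, 0.19442932307720184), (0.013364103622734547, 0.21632443368434906), 1.6612499952316284) 
 [[0.5928 0.3024]
 [0.5991 0.0861]
 [0.6124 0.0865]
 [0.6062 0.3027]]
 line x=a+b*y [-0.0245  0.6152] mid [0.6104 0.1948]
 line x=a+b*y [-0.0191  0.6066] mid [0.6028 0.1992]
n 190 ((0.5299660563468933, -0.17065556347370148), (0.11662711203098297, 0.013817054219543934), 85.60591125488281) 
 [[ 0.5186 -0.2283]
 [ 0.5324 -0.2293]
 [ 0.5413 -0.113 ]
 [ 0.5275 -0.112 ]]
 line x=a+b*y [0.068  0.5485] mid [ 0.5369 -0.1706]
 line x=a+b*y [0.0803 0.5419] mid [ 0.5278 -0.1765]
nL [ 0.7163 -0.1353] [ 0.5369 -0.1168] yaw -0.1029
nR [ 0.711  -0.2271] [ 0.5374 -0.2156] yaw -0.0659
wL [0.7868 0.2906] [0.6119 0.2879] yaw 0.0155
wR [0.7924 0.1014] [0.6151 0.0937] yaw 0.0434
hnL [ 0.8116 -0.1205] [ 0.6182 -0.107 ] yaw -0.0696
hnR [ 0.8033 -0.2531] [ 0.6078 -0.2374] yaw -0.0803
hwL [0.8072 0.3063] [0.6119 0.3023] yaw 0.0208
hwR [0.8137 0.0852] [0.6128 0.0801] yaw 0.0254
[0.741 0.163]
[0.741 0.251]
```

Request:
apply_moves([
  {"grip": -1,"delta_pos": [0,0,0],"rot": [0,0,0.93]},
  {"grip": -1,"delta_pos": [0,0,0],"rot": [0,0,0.93]},
  {"grip": -1,"delta_pos": [0,0,0],"rot": [0,0,0.93]},
  {"grip": -1,"delta_pos": [0,0,0],"rot": [0,0,0.93]},
  {"grip": -1,"delta_pos": [0,-1,0],"rot": [0,0,0]},
  {"grip": -1,"delta_pos": [0.6,-1,0],"rot": [0,0,0]},
  {"grip": -1,"delta_pos": [0.7,-1,0],"rot": [0,0,0]},
  {"grip": -1,"delta_pos": [0.7,-1,0],"rot": [0,0,0]},
  {"grip": -1,"delta_pos": [0.7,-1,0],"rot": [0,0,0]},
  {"grip": -1,"delta_pos": [0.7,-1,0],"rot": [0,0,0]},
])

```text
time: 1.25
eef_pos: [0.2446, -0.4349, 0.2244]
orientation: [-3.139, 0.122, -0.0]
wrist_force: [0.4, -0.2, -0.6]
opening: 0.0174
finger_force: 0.0
```

Request:
apply_moves([
  {"grip": -1,"delta_pos": [0.7,-1,0],"rot": [0,0,0]},
  {"grip": -1,"delta_pos": [0.7,-1,0],"rot": [0,0,0]},
  {"grip": -1,"delta_pos": [0.7,-1,0],"rot": [0,0,0]},
  {"grip": -1,"delta_pos": [0.7,-1,0],"rot": [0,0,0]},
  {"grip": -1,"delta_pos": [0.7,-1,0],"rot": [0,0,0]},
  {"grip": -1,"delta_pos": [0.7,-1,0],"rot": [0,0,0]},
  {"grip": -1,"delta_pos": [0.7,-1,0],"rot": [0,0,0]},
  {"grip": -1,"delta_pos": [0.7,-1,0],"rot": [0,0,0]},
  {"grip": -1,"delta_pos": [0.7,-1,0],"rot": [0,0,0]},
  {"grip": -1,"delta_pos": [0.7,-1,0],"rot": [0,0,0]},
])

```text
time: 2.25
eef_pos: [0.3996, -0.2463, 0.2245]
orientation: [3.139, -0.121, 0.0]
wrist_force: [-0.2, -0.4, -0.2]
opening: 0.0004
finger_force: 0.0
```

Request:
apply_moves([
  {"grip": -1,"delta_pos": [0.7,-1,0],"rot": [0,0,0]},
  {"grip": -1,"delta_pos": [0.7,-1,0],"rot": [0,0,0]},
  {"grip": -1,"delta_pos": [0.7,-1,0.6],"rot": [0,0,0]},
  {"grip": -1,"delta_pos": [0.7,-1,1],"rot": [0,0,0]},
  {"grip": -1,"delta_pos": [0.2,0,1],"rot": [0,0,0]},
  {"grip": -1,"delta_pos": [0,0,1],"rot": [0,0,0]},
  {"grip": -1,"delta_pos": [0,0,1],"rot": [0,0,0]},
  {"grip": -1,"delta_pos": [0,0,1],"rot": [0,0,0]},
  {"grip": -1,"delta_pos": [0,0,0],"rot": [0,0,0]},
  {"grip": -1,"delta_pos": [0,0,0],"rot": [0,0,0]},
])

```text
time: 3.25
eef_pos: [0.465, -0.172, 0.1125]
orientation: [-3.139, 0.121, 0.001]
wrist_force: [-0.3, -0.4, 0.4]
opening: 0.0008
finger_force: 0.0
```

Request:
apply_moves([
  {"grip": -1,"delta_pos": [0,-0.4,1],"rot": [0,0,0]},
  {"grip": -1,"delta_pos": [0,0,1],"rot": [0,0,0]},
  {"grip": -1,"delta_pos": [0,0,1],"rot": [0,0,0]},
  {"grip": -1,"delta_pos": [0,0,0.4],"rot": [0,0,0]},
  {"grip": -1,"delta_pos": [0.5,0,0],"rot": [0,0,0]},
  {"grip": -1,"delta_pos": [0.5,0,0],"rot": [0,0,0]},
  {"grip": -1,"delta_pos": [0.5,0,0],"rot": [0,0,0]},
  {"grip": -1,"delta_pos": [0.3,0,0],"rot": [0,0,0]},
  {"grip": -1,"delta_pos": [0.3,0,0],"rot": [0,0,0]},
  {"grip": -1,"delta_pos": [0.3,0,0],"rot": [0,0,0]},
])

```text
time: 4.25
eef_pos: [0.5137, -0.1678, 0.0446]
orientation: [3.139, -0.121, -0.002]
wrist_force: [-3.8, 0.4, 3.2]
opening: 0.0004
finger_force: 1.7
```

Request:
apply_moves([
  {"grip": -1,"delta_pos": [0.3,0,0],"rot": [0,0,0]},
  {"grip": -1,"delta_pos": [0.3,0,0],"rot": [0,0,0]},
  {"grip": -1,"delta_pos": [0.3,0,0],"rot": [0,0,0]},
  {"grip": -1,"delta_pos": [0.3,0,0],"rot": [0,0,0]},
  {"grip": -1,"delta_pos": [0.3,0,0],"rot": [0,0,0]},
  {"grip": -1,"delta_pos": [0.3,0,0],"rot": [0,0,0]},
  {"grip": -1,"delta_pos": [0.3,0,0],"rot": [0,0,0]},
  {"grip": -1,"delta_pos": [0.3,0,0],"rot": [0,0,0]},
  {"grip": -1,"delta_pos": [0.2,0,0],"rot": [0,0,0]},
])

```text
time: 5.15
eef_pos: [0.5659, -0.1717, 0.0443]
orientation: [-3.139, 0.121, 0.0]
wrist_force: [-3.1, 1.0, 0.8]
opening: 0.0005
finger_force: 1.5
```

Request:
apply_moves([
  {"grip": -1,"delta_pos": [0.2,0,0],"rot": [0,0,0]},
  {"grip": -1,"delta_pos": [0.15,0,0],"rot": [0,0,0]},
  {"grip": -1,"delta_pos": [0.15,0,0],"rot": [0,0,0]},
  {"grip": -1,"delta_pos": [0.15,0,0],"rot": [0,0,0]},
  {"grip": -1,"delta_pos": [0.15,0,0],"rot": [0,0,0]},
])

```text
time: 5.65
eef_pos: [0.5814, -0.1729, 0.0443]
orientation: [-3.139, 0.121, 0.001]
wrist_force: [-3.0, -0.1, 0.6]
opening: 0.0003
finger_force: 1.4
```

Request:
apply_moves([
  {"grip": -1,"delta_pos": [0.15,0,0],"rot": [0,0,0]},
  {"grip": -1,"delta_pos": [0.15,0,0],"rot": [0,0,0]},
])

```text
time: 5.85
eef_pos: [0.5874, -0.1734, 0.0443]
orientation: [-3.139, 0.121, 0.001]
wrist_force: [-3.5, 1.5, -0.5]
opening: 0.0003
finger_force: 1.4
```

Request:
apply_moves([
  {"grip": -1,"delta_pos": [0.1,0,0],"rot": [0,0,0]},
  {"grip": -1,"delta_pos": [0.1,0,0],"rot": [0,0,0]},
])

```text
time: 6.05
eef_pos: [0.5914, -0.1737, 0.0443]
orientation: [-3.139, 0.121, 0.0]
wrist_force: [-3.3, 0.2, -1.3]
opening: 0.0005
finger_force: 1.4
```

Request:
apply_moves([
  {"grip": -1,"delta_pos": [0.1,0,0],"rot": [0,0,0]},
  {"grip": -1,"delta_pos": [0.1,0,0],"rot": [0,0,0]},
])

```text
time: 6.25
eef_pos: [0.5949, -0.174, 0.0443]
orientation: [-3.139, 0.121, 0.002]
wrist_force: [-8.1, 1.7, 4.6]
opening: 0.0007
finger_force: 3.7
```

Request:
apply_moves([
  {"grip": -1,"delta_pos": [0.1,0,0],"rot": [0,0,0]},
  {"grip": -1,"delta_pos": [0.1,0,0],"rot": [0,0,0]},
])

```text
time: 6.45
eef_pos: [0.5949, -0.1739, 0.0443]
orientation: [-3.138, 0.12, 0.018]
wrist_force: [-18.7, 1.4, 12.8]
opening: 0.0007
finger_force: 9.2
```

Request:
apply_moves([
  {"grip": -1,"delta_pos": [-0.5,0,0],"rot": [0,0,0]},
  {"grip": -1,"delta_pos": [-1,0,0],"rot": [0,0,0]},
  {"grip": -1,"delta_pos": [-0.5,0,-0.5],"rot": [0,0,0]},
  {"grip": -1,"delta_pos": [0,0,-1],"rot": [0,0,0]},
  {"grip": -1,"delta_pos": [0,0,-1],"rot": [0,0,0]},
  {"grip": -1,"delta_pos": [0,0,-1],"rot": [0,0,0]},
  {"grip": -1,"delta_pos": [0,0,-1],"rot": [0,0,0]},
  {"grip": -1,"delta_pos": [0,0,-1],"rot": [0,0,0]},
  {"grip": -1,"delta_pos": [0,0,-0.5],"rot": [0,0,-1]},
  {"grip": -1,"delta_pos": [0,0,0],"rot": [0,0,0]},
])

```text
time: 7.45
eef_pos: [0.5623, -0.1727, 0.1678]
orientation: [3.138, 0.035, 0.013]
wrist_force: [0.6, -0.1, -0.3]
opening: 0.0006
finger_force: 0.0
```

Request:
apply_moves([
  {"grip": -1,"delta_pos": [0.2,-1,0],"rot": [0,0,0]},
  {"grip": -1,"delta_pos": [0.2,-1,0],"rot": [0,0,0]},
  {"grip": -1,"delta_pos": [0.2,-1,0],"rot": [0,0,0]},
  {"grip": -1,"delta_pos": [0.2,-1,0],"rot": [0,0,0]},
  {"grip": -1,"delta_pos": [0.2,-1,0],"rot": [0,0,0]},
  {"grip": -1,"delta_pos": [0.2,-1,0],"rot": [0,0,0]},
  {"grip": -1,"delta_pos": [0.2,-1,0],"rot": [0,0,0]},
  {"grip": -1,"delta_pos": [0.2,-1,0],"rot": [0,0,0]},
  {"grip": -1,"delta_pos": [0.2,-1,0],"rot": [0,0,0]},
  {"grip": -1,"delta_pos": [0.2,-1,0],"rot": [0,0,0]},
])

```text
time: 8.45
eef_pos: [0.5954, 0.0303, 0.1638]
orientation: [-3.141, -0.032, -0.002]
wrist_force: [0.4, 0.1, 0.6]
opening: 0.0005
finger_force: 0.0
```

Request:
apply_moves([
  {"grip": -1,"delta_pos": [0.3,-1,0],"rot": [0,0,0]},
  {"grip": -1,"delta_pos": [0.3,-1,0],"rot": [0,0,0]},
  {"grip": -1,"delta_pos": [0.3,-1,0],"rot": [0,0,0]},
  {"grip": -1,"delta_pos": [0.3,-1,0],"rot": [0,0,0]},
  {"grip": -1,"delta_pos": [0.3,-1,0],"rot": [0,0,0]},
  {"grip": -1,"delta_pos": [0.3,-1,0],"rot": [0,0,0]},
  {"grip": -1,"delta_pos": [0.3,-1,0],"rot": [0,0,0]},
  {"grip": -1,"delta_pos": [0.3,-0.5,0],"rot": [0,0,0]},
  {"grip": -1,"delta_pos": [0,0,0],"rot": [0,0,0]},
  {"grip": -1,"delta_pos": [0,0,0],"rot": [0,0,0]},
])

```text
time: 9.45
eef_pos: [0.6395, 0.1802, 0.1641]
orientation: [3.141, 0.035, -0.0]
wrist_force: [-0.1, 0.4, 0.0]
opening: 0.0003
finger_force: 0.0
```

```bash
python3 - <<'E'
from h import *
c=cap('side','side2.png'); s=env.sense(); print(s['eef_pos'],s['orientation'])
E
```

```text
[0.63942178 0.17984885 0.16419805] [ 3.14085978e+00  3.45782503e-02 -5.64423874e-04]
```

View pics/side2.png

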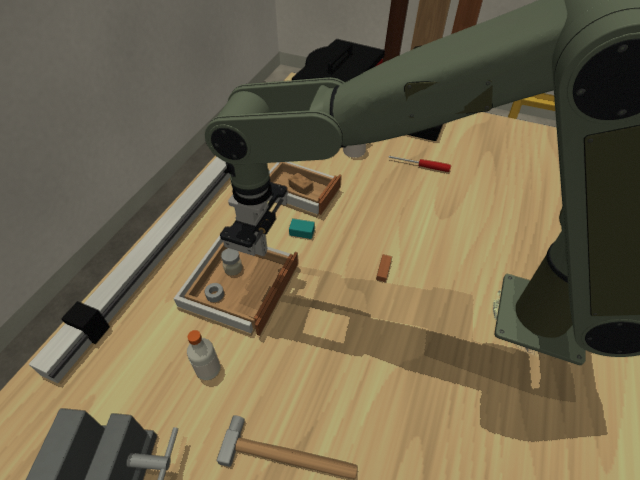

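The narrow tray is home, with its board flush near (325, 195). The closed fingers hang over the front of the wide tray at (262, 248), clear of the jar at (231, 262). Next I'll lower them.

Request:
apply_moves([
  {"grip": -1,"delta_pos": [0.3,-0.6,0],"rot": [0,0,0]},
  {"grip": -1,"delta_pos": [0,0,1],"rot": [0,0,0]},
  {"grip": -1,"delta_pos": [0,0,1],"rot": [0,0,0]},
  {"grip": -1,"delta_pos": [0,0,1],"rot": [0,0,0]},
  {"grip": -1,"delta_pos": [0,0,1],"rot": [0,0,0]},
  {"grip": -1,"delta_pos": [0,0,1],"rot": [0,0,0]},
  {"grip": -1,"delta_pos": [0,0,0.6],"rot": [0,0,0]},
  {"grip": -1,"delta_pos": [-0.2,0,0],"rot": [0,0,0]},
  {"grip": -1,"delta_pos": [-0.2,0,0],"rot": [0,0,0]},
  {"grip": -1,"delta_pos": [-0.2,0,0],"rot": [0,0,0]},
])

```text
time: 10.5
eef_pos: [0.6339, 0.1926, 0.0539]
orientation: [-3.141, -0.036, -0.004]
wrist_force: [0.2, 0.7, -0.2]
opening: 0.0002
finger_force: 0.0
```

Request:
apply_moves([
  {"grip": -1,"delta_pos": [-0.2,0,0],"rot": [0,0,0]},
  {"grip": -1,"delta_pos": [-0.2,0,0],"rot": [0,0,0]},
  {"grip": -1,"delta_pos": [-0.1,0,0],"rot": [0,0,0]},
  {"grip": -1,"delta_pos": [-0.1,0,0],"rot": [0,0,0]},
  {"grip": -1,"delta_pos": [-0.1,0,0],"rot": [0,0,0]},
  {"grip": -1,"delta_pos": [-0.1,0,0],"rot": [0,0,0]},
  {"grip": -1,"delta_pos": [-0.15,0,0],"rot": [0,0,0]},
  {"grip": -1,"delta_pos": [-0.2,0,0],"rot": [0,0,0]},
  {"grip": -1,"delta_pos": [-0.2,0,0],"rot": [0,0,0]},
  {"grip": -1,"delta_pos": [-0.2,0,0],"rot": [0,0,0]},
])

```text
time: 11.5
eef_pos: [0.6022, 0.1918, 0.0528]
orientation: [-3.141, -0.036, -0.001]
wrist_force: [3.3, 1.0, -0.6]
opening: 0.0008
finger_force: 1.5
```

Request:
apply_moves([
  {"grip": -1,"delta_pos": [-0.2,0,0],"rot": [0,0,0]},
  {"grip": -1,"delta_pos": [-0.2,0,0],"rot": [0,0,0]},
  {"grip": -1,"delta_pos": [-0.2,0,0],"rot": [0,0,0]},
  {"grip": -1,"delta_pos": [-0.2,0,0],"rot": [0,0,0]},
  {"grip": -1,"delta_pos": [-0.2,0,0],"rot": [0,0,0]},
])

```text
time: 12.0
eef_pos: [0.5821, 0.1914, 0.0527]
orientation: [-3.141, -0.036, -0.001]
wrist_force: [3.1, 1.5, 0.9]
opening: 0.0003
finger_force: 1.5
```

Request:
apply_moves([
  {"grip": -1,"delta_pos": [-0.2,0,0],"rot": [0,0,0]},
  {"grip": -1,"delta_pos": [-0.2,0,0],"rot": [0,0,0]},
  {"grip": -1,"delta_pos": [-0.2,0,0],"rot": [0,0,0]},
  {"grip": -1,"delta_pos": [-0.2,0,0],"rot": [0,0,0]},
  {"grip": -1,"delta_pos": [-0.2,0,0],"rot": [0,0,0]},
  {"grip": -1,"delta_pos": [-0.2,0,0],"rot": [0,0,0]},
  {"grip": -1,"delta_pos": [-0.2,0,0],"rot": [0,0,0]},
  {"grip": -1,"delta_pos": [-0.2,0,0],"rot": [0,0,0]},
  {"grip": -1,"delta_pos": [-0.2,0,0],"rot": [0,0,0]},
  {"grip": -1,"delta_pos": [-0.2,0,0],"rot": [0,0,0]},
])

```text
time: 13.0
eef_pos: [0.5419, 0.1904, 0.0525]
orientation: [-3.141, -0.036, -0.0]
wrist_force: [3.3, 1.7, 2.5]
opening: 0.0004
finger_force: 1.5
```

Request:
apply_moves([
  {"grip": -1,"delta_pos": [-0.2,0,0],"rot": [0,0,0]},
  {"grip": -1,"delta_pos": [-0.2,0,0],"rot": [0,0,0]},
  {"grip": -1,"delta_pos": [-0.2,0,0],"rot": [0,0,0]},
  {"grip": -1,"delta_pos": [-0.2,0,0],"rot": [0,0,0]},
  {"grip": -1,"delta_pos": [-0.2,0,0],"rot": [0,0,0]},
  {"grip": -1,"delta_pos": [-0.2,0,0],"rot": [0,0,0]},
  {"grip": -1,"delta_pos": [-0.2,0,0],"rot": [0,0,0]},
])

```text
time: 13.7
eef_pos: [0.5139, 0.1898, 0.0524]
orientation: [-3.141, -0.036, 0.0]
wrist_force: [2.7, 1.1, 1.1]
opening: 0.0003
finger_force: 1.5
```

Request:
apply_moves([
  {"grip": -1,"delta_pos": [-0.15,0,0],"rot": [0,0,0]},
  {"grip": -1,"delta_pos": [-0.15,0,0],"rot": [0,0,0]},
  {"grip": -1,"delta_pos": [-0.15,0,0],"rot": [0,0,0]},
  {"grip": -1,"delta_pos": [-0.1,0,0],"rot": [0,0,0]},
  {"grip": -1,"delta_pos": [-0.1,0,0],"rot": [0,0,0]},
  {"grip": -1,"delta_pos": [-0.1,0,0],"rot": [0,0,0]},
])

```text
time: 14.3
eef_pos: [0.499, 0.1893, 0.0523]
orientation: [3.141, 0.036, -0.0]
wrist_force: [2.7, 1.4, -0.3]
opening: 0.0007
finger_force: 1.4
```

Request:
apply_moves([
  {"grip": -1,"delta_pos": [-0.1,0,0],"rot": [0,0,0]},
  {"grip": -1,"delta_pos": [-0.1,0,0],"rot": [0,0,0]},
])

```text
time: 14.5
eef_pos: [0.495, 0.1893, 0.0524]
orientation: [3.141, 0.036, -0.0]
wrist_force: [2.5, 2.9, -0.3]
opening: 0.0004
finger_force: 1.4
```

Request:
apply_moves([
  {"grip": -1,"delta_pos": [-0.1,0,0],"rot": [0,0,0]},
  {"grip": -1,"delta_pos": [-0.1,0,0],"rot": [0,0,0]},
])

```text
time: 14.7
eef_pos: [0.4909, 0.1892, 0.0524]
orientation: [-3.141, -0.036, 0.0]
wrist_force: [3.1, 1.7, 0.3]
opening: 0.0003
finger_force: 1.6
```

Request:
apply_moves([
  {"grip": -1,"delta_pos": [-0.1,0,0],"rot": [0,0,0]},
  {"grip": -1,"delta_pos": [-0.1,0,0],"rot": [0,0,0]},
])

```text
time: 14.9
eef_pos: [0.4909, 0.1892, 0.0527]
orientation: [-3.141, -0.036, -0.014]
wrist_force: [15.0, 1.5, -10.8]
opening: 0.0004
finger_force: 7.2
```

Request:
apply_moves([
  {"grip": -1,"delta_pos": [-0.1,0,0],"rot": [0,0,0]},
  {"grip": -1,"delta_pos": [-0.1,0,0],"rot": [0,0,0]},
])

```text
time: 15.1
eef_pos: [0.4909, 0.1891, 0.0534]
orientation: [-3.14, -0.036, -0.028]
wrist_force: [22.2, 1.0, -16.5]
opening: 0.0005
finger_force: 10.9
```

Force rose to 22 N with no further motion at x = 0.491, which is the end stop. Next I'll release inwards, lift clear and check.

Request:
apply_moves([
  {"grip": -1,"delta_pos": [0.4,0,0],"rot": [0,0,0]},
  {"grip": -1,"delta_pos": [0.5,0,0],"rot": [0,0,0]},
  {"grip": -1,"delta_pos": [0.3,0,0],"rot": [0,0,0]},
  {"grip": -1,"delta_pos": [0,0,-0.5],"rot": [0,0,0]},
  {"grip": -1,"delta_pos": [0,0,-1],"rot": [0,0,0]},
  {"grip": -1,"delta_pos": [0,0,-1],"rot": [0,0,0]},
  {"grip": -1,"delta_pos": [0,0,-1],"rot": [0,0,0]},
  {"grip": -1,"delta_pos": [0,0,-1],"rot": [0,0,0]},
  {"grip": -1,"delta_pos": [0,0,-1],"rot": [0,0,0]},
  {"grip": -1,"delta_pos": [0,0,-1],"rot": [0,0,0]},
])

```text
time: 16.1
eef_pos: [0.5062, 0.1895, 0.1836]
orientation: [3.141, 0.036, -0.002]
wrist_force: [1.0, -0.2, -0.3]
opening: 0.0009
finger_force: 0.0
```

Request:
apply_moves([
  {"grip": -1,"delta_pos": [0,1,-0.5],"rot": [0,0,0]},
  {"grip": -1,"delta_pos": [0,1,0],"rot": [0,0,0]},
  {"grip": -1,"delta_pos": [0,1,0],"rot": [0,0,0]},
  {"grip": -1,"delta_pos": [0,1,0],"rot": [0,0,0]},
  {"grip": -1,"delta_pos": [0,1,0],"rot": [0,0,0]},
  {"grip": -1,"delta_pos": [0,1,0],"rot": [0,0,0]},
  {"grip": -1,"delta_pos": [0,1,0],"rot": [0,0,0]},
  {"grip": -1,"delta_pos": [0,1,0],"rot": [0,0,0]},
  {"grip": -1,"delta_pos": [0,0,0],"rot": [0,0,0]},
  {"grip": -1,"delta_pos": [0,0,0],"rot": [0,0,0]},
])

```text
time: 17.1
eef_pos: [0.5104, 0.0298, 0.1927]
orientation: [-3.141, -0.035, 0.001]
wrist_force: [-0.2, 0.5, 0.2]
opening: 0.0006
finger_force: 0.0
```

```bash
python3 - <<'E'
from h import *
c=cap('side','side3.png'); cap('top','top3.png'); s=env.sense(); print(s['eef_pos'],s['wrist_force'],s['time'])
E
```

```text
[0.51047905 0.03037256 0.19257875] [ 0.04082034 -0.4401524   0.24167296] 17.2
```

View pics/side3.png

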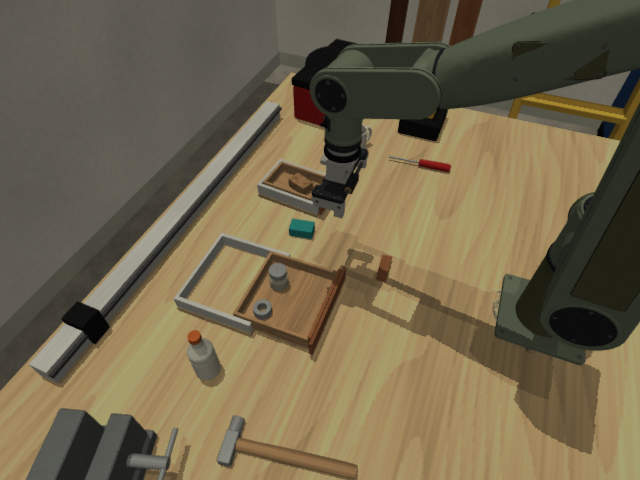

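View pics/top3.png

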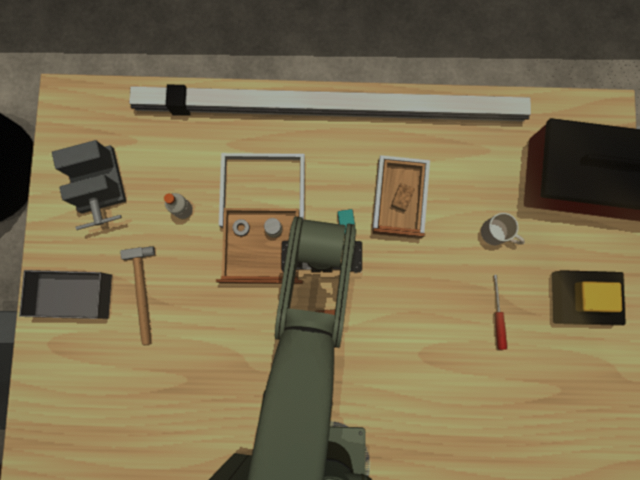

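The wide tray is out, with its board at about (217–300, 279) in the top view and the jar upright at (272, 227). The narrow tray is home at (400, 232) with its block inside. The bystanders that can be seen haven't moved, and the robot is clear.

```bash
python3 -c "
from cell import env
print(env.close_job())"
```

```text
the job is handed in; nothing more can be done
None
```

The job is handed in: the narrow tray was pushed home to its stop, then the wide tray was hooked from inside and drawn out to its end stop, with the jar upright and the robot clear at 17 s; no verdict was returned.

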